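# Slide the brass spacer along the rail into the corner pocket

## Task

Push the loose brass spacer across the blue fixture plate until it lies flat against the aluminium rail, still well short of the pocket, then, keeping it against the rail, slide it along into the corner pocket until it also touches the end stop. Only push it with the fingers: it stays flat on the plate and must never be picked up or tipped. Leave the knob, bottle, screwdriver and collar where they are, and take the fingers away at the end.

Things in the scene. Friction and masses are not known exactly. Their poses are not given: they have to be found in the camera images.
- fixture: Fixed blue plate, 200 (x) x 300 (y) x 20 mm high, on a white bench; position and yaw vary. Origin: centre of its underside, z up; +x points towards the rail, +y along the rail towards the pocket. On it stand rail, end stop and keeper, all 8 mm high (tops at z = 28 mm), enclosing a corner pocket 40 mm wide, 30 mm deep, open only to -y. The rest of the top is open.
- rail (a point): Middle of the top edge of the rail's guiding face: (60, 0, 28) mm in the fixture frame, same axes. The aluminium rail is 20 mm wide (x 60 to 80 mm) and 280 mm long (y -140 to 140).
- stop (a point): Middle of the top edge of the end stop's face inside the pocket: (40, 115, 28) mm in the fixture frame, same axes. The dark steel stop spans x -20 to 60 mm, y 115 to 140 mm. The dark steel keeper block, the pocket's side opposite the rail, spans x 2 to 20 mm, y 85 to 115 mm.
- spacer: Loose brass-coloured block with a dark dot on top, 36 (x) x 44 (y) x 20 mm high, 0.15 to 0.29 kg, flat on the plate's open area, turned at most 0.4 rad from the fixture's axes. Origin: centre of its underside, z up. A 44 mm side goes against the rail. Seated, its last 14 mm stand out of the pocket and its upper 12 mm above rail and keeper. It slides under a push of 1 to 3 N.
- pocket (a point): Where the spacer's origin (centre of its underside) lies when fully seated: on the fixture's top face, at (42, 93, 20) mm in the fixture frame; axes parallel to the fixture's.
- knob: Bystander: small thumb knob standing loose on the blue plate on the open side in front of the keeper, black disc 28 mm across and 14 mm high with a steel stud 10 mm across, 36 mm tall in all. Origin: centre of its underside.
- bottle: Bystander: red bottle with a white cap, 40 mm across, 110 mm tall, standing on the bench beyond the pocket end (+y) of the fixture. Origin: centre of its underside.
- screwdriver: Bystander: screwdriver 170 mm long with a green handle 25 mm thick, lying on the bench at the fixture's open side (-x of it). Origin: about the middle of its length, on its underside.
- collar: Bystander: dark steel shaft collar, 40 mm across, 18 mm bore, 20 mm high, lying on the bench past the fixture's other end (-y of it). Origin: centre of its underside.
Things that resemble listed ones, but are neither listed nor needed, are in the scene too. Several things have the shape of the spacer; the one meant has the colours described above.

How it is judged:
By the outcome, as a careful person would: the job done as asked, in the order asked, and still so for the second after the job is handed in, with the robot touching nothing.
It also fails if it takes over 64 s, if anything falls off the work surface, if the arm or the gripper's body presses on something with over 40 N, if the wrist force passes 120 N, or if a joint passes its speed limit or range.

## Robot

A 6-joint arm with a two-finger parallel gripper is mounted at the origin on the work surface. World frame = base frame: x ahead of the robot, y to its left, z up, the work surface at z = 0. Lengths are in mm, angles in degrees, forces in N, time in s.
With the tool pointing down it reaches from about 350 to 850 mm from the base axis. Payload 8.1 kg.
Tool frame: the origin (TCP) lies midway between the tips of the shut fingers; the grasp point (between the pads) lies 19 mm behind it (hold_point_z is the distance from the TCP to the grasp point, in mm); z points along the fingers, y is the direction in which the jaws open and shut (so a half turn about z gives the same grasp; the last joint's range is limited). The gripper opens to 85 mm and grips with 20 to 120 N. Pads are 22 mm wide; open, the fingers measure 114 mm over their backs; the gripper's body (76 mm by 85 mm) begins 54 mm behind the grasp point. The pads swing forward as they close: fully open they stand 13 mm farther back than shut.
Start: joints at [66.039, 7.471, 85.268, -0, 87.261, -4.893], TCP at [195.993, 567.091, 231.292] pointing down, gripper open.
Joint ranges: [-169.43, 169.43], [-51.17, 129.36], [1.28, 143.12], [-76.62, 256.62], [0, 156.53], [-152.29, 152.29]. Speed limits (degrees/s): [136.94, 136.94, 159.86, 180, 180, 180].

## Interface

Orientations are given as [roll, pitch, yaw] about the fixed x, y, z axes, in that order (R = Rz(yaw) Ry(pitch) Rx(roll)).
In Python, from bench import sense, snapshot, camera_params, hand_in, hold_point_z gives the robot as it stands.
- The arm moves only by the tool servo_tool, never from a script. Its argument "motion" is a list of rows, each a list of 7 numbers: the finger opening in mm, from 0 to 85.4, then the shift along the tool's x, y, z in mm, then the turn, a rotation vector about the tool's x, y, z in rad. A call has 1 to 10 rows; each row shifts and turns the pose as measured when the row begins, along the tool's axes as they then stand; what a row does not reach is not made up. A row lasts 1/10 s, in which the tool goes at most 50 mm and 8.59 degrees, less where a joint would pass 70% of its speed; a pose out of reach is approached as far as the arm can. A call with a gripper value outside its range is refused whole. The fingers move at their own pace and stop on an object; "force" is the grip in N (left out, the last holds). Time passes only in rows, so rows that do not move let the fingers close. It gives the time, the measured TCP pose, the force and the opening at its end, in the units of the state.
- sense(): the state, without advancing time (a new reading comes with each control period).
- snapshot(name): name is "scene" or "top" or "wrist"; returns the picture (400x640x3 uint8, blue, green, red); there is no depth.
- camera_params(name): a dict with "fx", "fy", "cx", "cy" (pixels), "D" ([k1, k2, p1, p2, k3] as OpenCV has them; the pictures are not rectified), "R" (3x3) and "t" (3): a world point X has camera coordinates R X + t; the wrist camera has in their place "tool_from_camera" (4x4, takes a point from camera to tool coordinates, whose origin is the TCP and whose axes are the flange's). Camera axes: x right, y down, z forward; pixel columns grow to the right and rows downward; lengths in mm; the calibration is good to about 2 mm. A picture is of the moment at which its call begins: read the wrist's pose just before it. camera_params takes no time and is no camera call.
- hand_in(): hands the job in, once; it reports no verdict.
The state is a dict: "time": time; "joint_pos": joint angles; "qd": joint speeds; "joint_efforts": joint torques, N m; "tool_pos": TCP position; "tcp_rot": TCP orientation; "ft_force": force on the tool from outside, world axes, zero at the start; "wrist_torque": the same for the moment, N m; "finger_gap": finger opening in mm.
Only numpy, scipy, OpenCV 4.12 (cv2) and the standard library are available. Lean on these libraries where they do the work, as an engineer would, in place of code of your own. Each camera call takes 0.05 s, during which the arm holds its last target. There are 200 camera calls.

## Working session

There is one attempt and no reset: what is moved stays moved. The work goes in short steps, Python scripts to look and compute and a tool call to move; the robot and the scene stay as the last step left them, time stands still between calls to the robot, and variables do not carry over. Pictures are saved under pics/ and viewed, about 8 in all and at most 12, crops included, and the job is handed in when it is done.

Besides the shell and the picture viewer there is one more tool, called after "Request:" in YAML: its name, and indented under it one key for each argument. servo_tool: Moves the arm, as the interface text tells. Its arguments: {"type":"object","properties":{"motion":{"type":"array"},"force":{"type":"number"}},"required":["motion"]}

```bash
mkdir -p pics; python3 - <<'E'
from bench import *
import cv2,json
s=sense();print(s)
for n in("top","scene"):
    cv2.imwrite(f"pics/{n}0.png",snapshot(n));p=camera_params(n);print(n,p)
print(camera_params("wrist"),hold_point_z)
E
```

```text
{'time': 0.0, 'joint_pos': array([ 6.60379955e+01,  7.51275249e+00,  8.53300257e+01, -2.17894133e-05,
        8.72610731e+01, -4.89292344e+00]), 'qd': array([-0.03341716,  0.0052782 ,  0.07296853,  0.07104848,  0.00206154,
        0.02723296]), 'joint_efforts': array([ 2.32228349e-04, -5.69376469e+01, -5.00567079e+01,  7.88408238e-05,
        1.44624675e-02, -2.85049492e-05]), 'tool_pos': array([195.77899095, 566.58020297, 230.2618296 ]), 'tcp_rot': array([-1.79896525e+02, -8.83619512e-03,  1.60930912e+02]), 'ft_force': array([-0.16263341, -0.39916076, -0.25884556]), 'wrist_torque': array([0.00302957, 0.02993092, 0.01301196]), 'finger_gap': 85.50892274685658}
top {'fx': 373.8107503355193, 'fy': 373.8107503355193, 'cx': 319.4078002031636, 'cy': 201.45480992616808, 'D': array([-0.02117829,  0.        ,  0.        ,  0.        ,  0.        ]), 'R': array([[ 3.41875079e-03, -9.99738494e-01, -2.26109775e-02],
       [-9.93213563e-01, -7.66040669e-04, -1.16302327e-01],
       [ 1.16254593e-01,  2.28551382e-02, -9.92956450e-01]]), 't': array([ 46.99354912, 537.63993561, 732.99137438])}
scen
[... 245 characters left out ...]
4,  0.23910181, -0.66798846],
       [-0.63814104, -0.19788133, -0.74405577]]), 't': array([ 148.40517721, -346.47618526, 1251.60113648])}
{'fx': 334.8365618707848, 'fy': 334.8365618707848, 'cx': 316.4406172117182, 'cy': 199.04681315700574, 'D': array([-0.07045213,  0.        ,  0.        ,  0.        ,  0.        ]), 'tool_from_camera': array([[ 7.11987105e-04, -9.65317879e-01, -2.61076398e-01,
         6.69323203e+01],
       [ 9.99999739e-01,  6.54303055e-04,  3.07865755e-04,
        -1.41442151e-01],
       [-1.26365233e-04, -2.61076549e-01,  9.65318093e-01,
        -1.42268045e+02],
       [ 0.00000000e+00,  0.00000000e+00,  0.00000000e+00,
         1.00000000e+00]])} 18.700000000000003
```

View pics/top0.png

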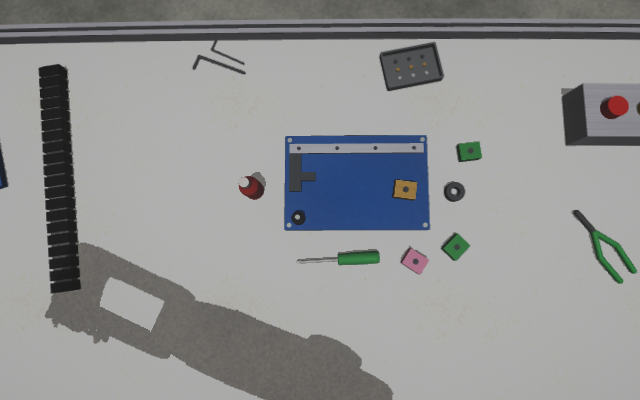

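View pics/scene0.png

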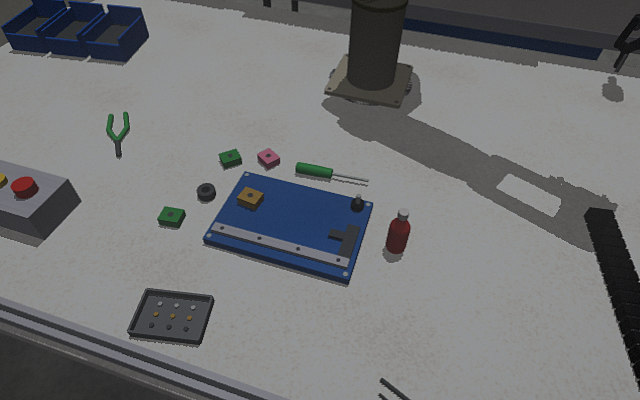

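The top view shows the fixture at about (357,183). The rail is on the upper side (+x world) and the pocket is on the left at (305,165). The brass spacer is at (405,189), the knob at (298,217) and the bottle at (250,187). I'll measure coarsely from this, then refine with the wrist camera.

```bash
cat > h.py <<'E'
import numpy as np,cv2
from scipy.spatial.transform import Rotation as Ro
from bench import *
def cam(name,s=None):
    p=camera_params(name);K=np.array([[p['fx'],0,p['cx']],[0,p['fy'],p['cy']],[0,0,1]]);D=np.array(p['D'])
    if name=='wrist':
        T=p['tool_from_camera'];Rt=Ro.from_euler('xyz',s['tcp_rot'],degrees=True).as_matrix()
        Rwc=Rt@T[:3,:3];c=Rt@T[:3,3]+s['tool_pos'];return K,D,Rwc.T,-Rwc.T@c
    return K,D,np.array(p['R']),np.array(p['t'])
def toworld(C,uv,z):
    K,D,R,t=C;n=cv2.undistortPoints(np.asarray(uv,float).reshape(-1,1,2),K,D)[:,0]
    d=np.c_[n,np.ones(len(n))]@R;c=-R.T@t
    return c+d*((z-c[2])/d[:,2])[:,None]
def proj(C,X):
    K,D,R,t=C;return cv2.projectPoints(np.asarray(X,float),cv2.Rodrigues(R)[0],t,K,D)[0][:,0]
def mask(im,lo,hi):
    m=cv2.inRange(cv2.cvtColor(im,cv2.COLOR_BGR2HSV),lo,hi);return m
def big(m,hull=True):
    c=max(cv2.findContours(m,0,cv2.CHAIN_APPROX_NONE)[0],key=cv2.contourArea);return c[:,0]
def quad(C,cont,z):
    w=toworld(C,cont,z)[:,:2].astype(np.float32);return cv2.minAreaRect(w)
E
python3 - <<'E'
from h import *
im=cv2.imread('pics/top0.png');C=cam('top')
b=big(mask(im,(105,120,40),(125,255,255)));print('plate',quad(C,b,20))
o=big(mask(im,(10,100,80),(25,255,255)));print('spacer',quad(C,o,40))
print(toworld(C,[(298,217)],34),toworld(C,[(409.7,189)],40))
E
```

```text
plate ((580.6741943359375, -27.442794799804688), (197.5224609375, 297.39483642578125), 0.12264304608106613)
spacer ((561.9814453125, -125.49736022949219), (42.97236251831055, 35.12986755371094), 81.79173278808594)
[[505.43376452  91.51044152  34.        ]] [[ 562.11111385 -134.75246888   40.        ]]
```

Request:
servo_tool:
  motion:
    - [0,-37,-29,0,0,0,0.124]
    - [0,-40,-24,0,0,0,0.124]
    - [0,-43,-19,0,0,0,0.124]
    - [0,-45,-14,0,0,0,0.124]
    - [0,-46,-8,0,0,0,0.124]
    - [0,-47,-2,0,0,0,0.124]
    - [0,-47,4,0,0,0,0.124]
    - [0,-46,9,0,0,0,0.124]
    - [0,-45,15,0,0,0,0.124]
    - [0,-42,20,0,0,0,0.124]
  force: 40

```text
time: 1.1
tool_pos: [445.1, 155.5, 225.2]
tcp_rot: [-179.7, 0.4, 87.8]
ft_force: [-0.0, 0.3, 0.0]
finger_gap: -0.1
```

Request:
servo_tool:
  motion:
    - [0,-37,27,0,0,0,-0.02]
    - [0,-37,27,0,0,0,-0.01]
    - [0,-37,27,0,0,0,0]
    - [0,-37,27,0,0,0,0]
    - [0,-37,27,0,0,0,0]
    - [0,0,0,0,0,0,0]
    - [0,0,0,0,0,0,0]

```text
time: 1.8
tool_pos: [579.8, -47.6, 221.4]
tcp_rot: [-179.4, 0.4, 88.8]
ft_force: [-0.1, -0.4, 0.1]
finger_gap: -0.1
```

```bash
python3 - <<'E'
from h import *
s=sense();im=snapshot('wrist');C=cam('wrist',s);cv2.imwrite('pics/w1.png',im)
print(s['time'],s['tool_pos'],s['tcp_rot'],s['qd'].round(2))
b=big(mask(im,(105,120,40),(125,255,255)));print('plate',quad(C,b,20),b.min(0),b.max(0))
o=big(mask(im,(10,100,80),(25,255,255)));print('spacer',quad(C,o,40))
E
```

```text
1.8 [579.82377663 -47.55548995 221.40878884] [-179.38838412    0.35181586   88.80785624] [-2.15  2.12 -1.16 -0.84 -0.75 -0.92]
plate ((580.3507080078125, -27.389755249023438), (197.68418884277344, 296.5212707519531), 0.3274650275707245) [212   0] [421 284]
spacer ((986.6089477539062, -320.5754699707031), (79.70710754394531, 35.33897399902344), 89.76559448242188)
```

View pics/w1.png

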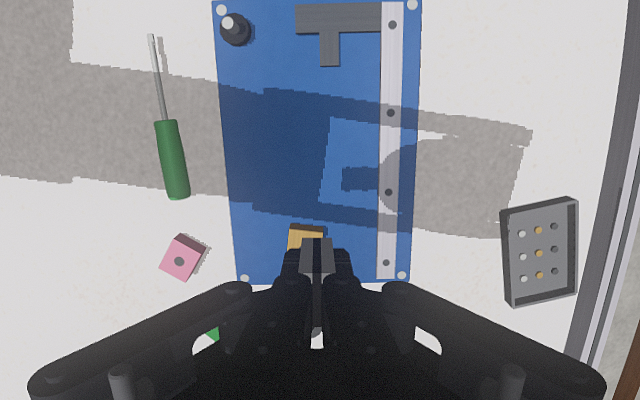

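Request:
servo_tool:
  motion:
    - [0,-20,-17,30,-0.005,0.003,-0.012]
    - [0,-20,-17,30,-0.005,0.003,-0.012]
    - [0,-20,-17,30,0,0,0]
    - [0,-18,-17,28,0,0,0]
    - [0,0,0,0,0,0,0]
    - [0,0,0,0,0,0,0]
    - [0,0,0,0,0,0,0]

```text
time: 2.55
tool_pos: [508.5, -118.1, 102.8]
tcp_rot: [179.7, -0.1, 90.9]
ft_force: [-0.3, 0.6, 0.2]
finger_gap: -0.2
```

Request:
servo_tool:
  motion:
    - [0,0,0,0,0,0,0]
    - [0,0,0,0,0,0,0]

```text
time: 2.75
tool_pos: [511.2, -116.9, 105.8]
tcp_rot: [179.4, -0.0, 91.0]
ft_force: [0.8, -0.5, -0.4]
finger_gap: 0.1
```

```bash
python3 - <<'E'
from h import *
for i in range(3):
    s=sense();im=snapshot('wrist');C=cam('wrist',s)
    print(s['time'],s['tool_pos'],s['tcp_rot'],s['ft_force'].round(2))
    o=big(mask(im,(12,100,60),(25,255,255)));print('spacer',quad(C,o,40),o.min(0),o.max(0))
cv2.imwrite('pics/w2.png',im)
E
```

```text
2.75 [ 511.17797493 -116.88170197  105.78280696] [ 1.79444145e+02 -4.63756749e-03  9.10413597e+01] [ 0.76 -0.53 -0.39]
spacer ((559.9409790039062, -123.38093566894531), (44.894615173339844, 38.65453338623047), 82.25151824951172) [358 191] [425 258]
2.8 [ 511.39919567 -116.95778165  105.97334475] [1.79417028e+02 2.59633662e-03 9.10441629e+01] [ 0.31 -0.18  0.12]
spacer ((559.8651733398438, -122.8963623046875), (45.7643928527832, 38.560726165771484), 82.29273223876953) [357 191] [424 258]
2.85 [ 511.13628054 -117.11895774  105.67297492] [ 1.79444674e+02 -1.06579134e-03  9.10305553e+01] [0.08 0.07 0.66]
spacer ((559.70849609375, -123.18267822265625), (45.21398162841797, 38.730098724365234), 82.22346496582031) [358 191] [425 258]
```

View pics/w2.png

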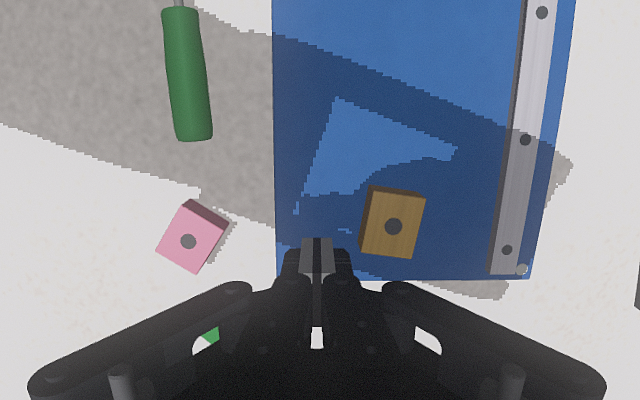

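Request:
servo_tool:
  motion:
    - [0,-3,0,15,0.003,0,0.006]
    - [0,-3,0,15,0.003,0,0.006]
    - [0,-2,0,15,0.003,0,0]
    - [0,0,0,12,0,0,0]
    - [0,0,0,8,0,0,0]
    - [0,0,0,4,0,0,0]
    - [0,0,0,0,0,0,0]
    - [0,0,0,0,0,0,0]
    - [0,0,0,0,0,0,0]

```text
time: 3.8
tool_pos: [509.6, -125.6, 28.0]
tcp_rot: [-179.7, -0.1, 90.2]
ft_force: [1.6, 0.2, 0.1]
finger_gap: -0.1
```

Request:
servo_tool:
  motion:
    - [0,0,4,0.5,0,0,0]
    - [0,0,4,0.5,0,0,0]
    - [0,0,4,0.5,0,0,0]
    - [0,0,4,0,0,0,0]
    - [0,0,4,0,0,0,0]
    - [0,0,4,0,0,0,0]

```text
time: 4.4
tool_pos: [537.0, -126.0, 28.4]
tcp_rot: [-179.9, -0.0, 90.2]
ft_force: [-1.8, 0.0, 0.4]
finger_gap: -0.0
```

Request:
servo_tool:
  motion:
    - [0,0,4,0,0,0,0]
    - [0,0,4,0,0,0,0]
    - [0,0,4,0,0,0,0]

```text
time: 4.7
tool_pos: [549.5, -125.9, 28.2]
tcp_rot: [-179.8, -0.0, 90.2]
ft_force: [-1.9, -0.3, 1.2]
finger_gap: -0.3
```

Request:
servo_tool:
  motion:
    - [0,0,4,0.3,0,0,0]
    - [0,0,4,0.3,0,0,0]
    - [0,0,4,0.3,0,0,0]
    - [0,0,4,0,0,0,0]
    - [0,0,4,0,0,0,0]
    - [0,0,4,0,0,0,0]
    - [0,0,4,0,0,0,0]
    - [0,0,2,0,0,0,0]
    - [0,0,0,0,0,0,0]

```text
time: 5.6
tool_pos: [582.6, -125.6, 26.9]
tcp_rot: [-179.8, -0.0, 90.3]
ft_force: [-1.2, -0.5, 1.2]
finger_gap: -0.5
```

```bash
cat > look.py <<'E'
from h import *
import sys
s=sense();im=snapshot('wrist');C=cam('wrist',s);cv2.imwrite(f'pics/{sys.argv[1]}.png',im)
print(s['time'],s['tool_pos'].round(1),s['tcp_rot'].round(2),s['ft_force'].round(2))
o=big(mask(im,(12,100,60),(25,255,255)));r=quad(C,o,40);print('spacer',r,o.min(0),o.max(0))
c,sz,a=r;x,y=c[0]-580.4,c[1]+27.4;print('fix xy approx',x,y)
E
python3 look.py w3
```

```text
5.6 [ 582.6 -125.6   26.9] [-1.7984e+02 -3.0000e-02  9.0260e+01] [-1.21 -0.53  1.18]
spacer ((612.2926025390625, -116.04139709472656), (36.51813888549805, 39.176109313964844), 1.0808205604553223) [346 204] [435 291]
fix xy approx 31.892602539062523 -88.64139709472656
```

View pics/w3.png

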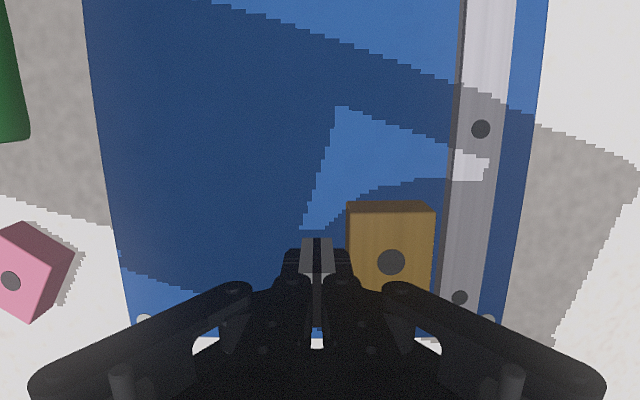

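The spacer is now square to the rail, with its right edge at column 435 and the rail face at about 448. I'll keep pushing slowly until the force rises.

Request:
servo_tool:
  motion:
    - [0,0,2.5,0,0,0,0]
    - [0,0,2.5,0,0,0,0]
    - [0,0,2.5,0,0,0,0]
    - [0,0,2,0,0,0,0]

```text
time: 6.05
tool_pos: [592.1, -125.5, 26.8]
tcp_rot: [-179.8, -0.0, 90.2]
ft_force: [-2.7, -0.1, 1.5]
finger_gap: 0.1
```

Request:
servo_tool:
  motion:
    - [0,0,2,0,0,0,0]
    - [0,0,1.5,0,0,0,0]

```text
time: 6.25
tool_pos: [592.5, -125.3, 26.5]
tcp_rot: [-179.3, -0.1, 90.3]
ft_force: [-13.2, -0.6, 11.8]
finger_gap: -0.0
```

Request:
servo_tool:
  motion:
    - [0,0,1,0,0,0,0]
    - [0,0,0.5,0,0,0,0]

```text
time: 6.45
tool_pos: [592.2, -125.4, 26.7]
tcp_rot: [-179.1, -0.1, 90.3]
ft_force: [-5.0, 0.2, 3.5]
finger_gap: 0.2
```

```bash
python3 look.py w4; python3 -c "
import cv2;im=cv2.imread('pics/w4.png')[130:330,300:520];cv2.imwrite('pics/w4c.png',cv2.resize(im,None,fx=3,fy=3,interpolation=2)[:600])"
```

```text
6.45 [ 592.2 -125.4   26.7] [-1.7907e+02 -1.1000e-01  9.0260e+01] [-4.95  0.24  3.46]
spacer ((621.8433227539062, -117.30474090576172), (36.43290710449219, 35.98558044433594), 0.7791991829872131) [346 212] [435 291]
fix xy approx 41.44332275390627 -89.90474090576171
```

View pics/w4c.png

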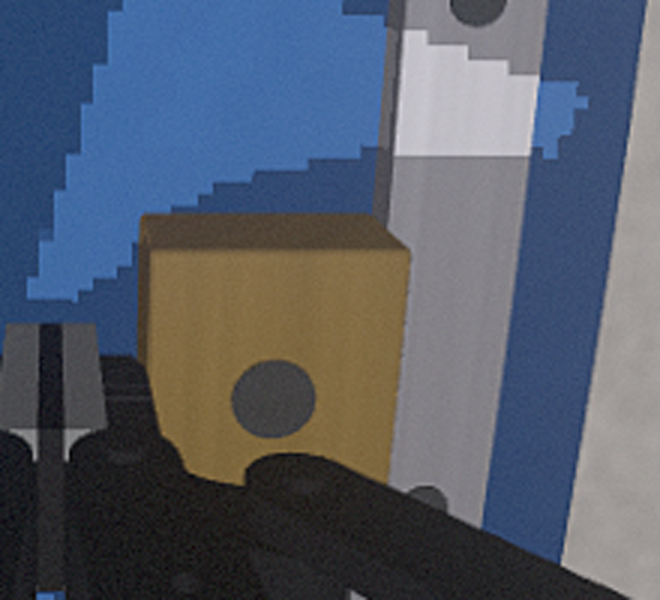

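The crop shows the spacer flat against the rail: its right edge meets the rail face along its whole length and the force reached 13 N. It is still far from the pocket. Next I'll back off and go round behind it, to its -y face.

Request:
servo_tool:
  motion:
    - [0,0,-6,-0.5,0,0,0]
    - [0,0,-10,-0.5,0,0,0]
    - [0,0,-12,0,0,0,0]
    - [0,-8,-4,0,0,0,0]
    - [0,-15,0,0,0,0,0]
    - [0,-15,0,0,0,0,0]
    - [0,-7,0,0,0,0,0]
    - [0,0,0,0,0,0,0]
    - [0,0,0,0,0,0,0]

```text
time: 7.4
tool_pos: [560.1, -176.4, 29.0]
tcp_rot: [-179.3, -0.0, 90.2]
ft_force: [-0.4, -0.2, 0.6]
finger_gap: 0.1
```

Request:
servo_tool:
  motion:
    - [0,0,12,0.3,-0.005,0,0]
    - [0,0,14,0.3,-0.004,0,0]
    - [0,0,14,0.3,0,0,0]
    - [0,0,12,0.3,0,0,0]
    - [0,0,5,0,0,0,0]
    - [0,0,0,0,0,0,0]
    - [0,0,0,0,0,0,0]

```text
time: 8.1
tool_pos: [622.9, -173.4, 26.6]
tcp_rot: [-180.0, -0.1, 90.3]
ft_force: [-0.2, 0.9, -0.1]
finger_gap: -0.2
```

```bash
python3 - <<'E'
from h import *
s=sense();im=snapshot('wrist');C=cam('wrist',s);cv2.imwrite('pics/w5.png',im)
print(s['time'],s['tool_pos'].round(1),s['tcp_rot'].round(2),s['ft_force'].round(2))
o=big(mask(im,(12,100,60),(25,255,255)));print(quad(C,o,40),o.min(0),o.max(0))
E
```

```text
8.1 [ 622.9 -173.4   26.6] [-1.7998e+02 -9.0000e-02  9.0300e+01] [-0.19  0.86 -0.12]
((622.7884521484375, -121.70291900634766), (35.36595153808594, 43.382476806640625), 0.6434959769248962) [272  89] [366 202]
```

View pics/w5.png

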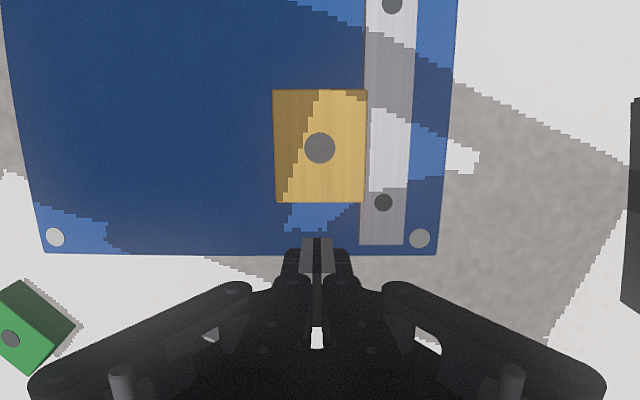

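The spacer is at fixture (42.4, -94.3), turned 0.6° against the plate's 0.3°, so it is flat on the rail. The fingers are behind it at (317,245) px. I'll push along +y.

Request:
servo_tool:
  motion:
    - [0,5,0,0,0,0,0]
    - [0,5,0,0,0,0,0]
    - [0,5,0,0,0,0,0]
    - [0,4,0.1,0,0,0,0]
    - [0,4,0.1,0,0,0,0]
    - [0,4,0.1,0,0,0,0]

```text
time: 8.75
tool_pos: [621.4, -144.5, 26.6]
tcp_rot: [-179.9, -0.1, 90.2]
ft_force: [0.4, -1.1, 0.1]
finger_gap: -0.1
```

Request:
servo_tool:
  motion:
    - [0,5,0,0,0,0,0]
    - [0,5,0.1,0,0,0,0]
    - [0,5,0.1,0,0,0,0]
    - [0,5,0.1,0,0,0,0]
    - [0,5,0.1,0,0,0,0]

```text
time: 9.25
tool_pos: [621.3, -117.8, 26.5]
tcp_rot: [-179.9, -0.0, 90.2]
ft_force: [-0.9, -2.2, -0.6]
finger_gap: -0.2
```

Request:
servo_tool:
  motion:
    - [0,5,0.3,0,0,0,0]
    - [0,5,0.3,0,0,0,0]
    - [0,5,0.3,0,0,0,0]
    - [0,5,0.3,0,0,0,0]
    - [0,5,0.3,0,0,0,0]
    - [0,5,0.3,0,0,0,0]
    - [0,5,0.3,0,0,0,0]
    - [0,5,0.3,0,0,0,0]

```text
time: 10.05
tool_pos: [622.8, -75.1, 26.3]
tcp_rot: [-179.8, 0.0, 90.2]
ft_force: [-2.0, -2.6, 1.1]
finger_gap: -0.1
```

```bash
python3 look.py w6
```

```text
10.05 [622.8 -75.1  26.3] [-1.7976e+02  1.0000e-02  9.0220e+01] [-2.02 -2.58  1.05]
spacer ((622.4044799804688, -41.12659454345703), (35.35917282104492, 44.52140426635742), 0.2987050414085388) [272 136] [364 245]
fix xy approx 42.00447998046877 -13.726594543457033
```

Request:
servo_tool:
  motion:
    - [0,5,0.2,0,0,0,0]
    - [0,5,0.2,0,0,0,0]
    - [0,5,0.2,0,0,0,0]
    - [0,5,0.2,0,0,0,0]
    - [0,5,0.2,0,0,0,0]
    - [0,5,0.2,0,0,0,0]
    - [0,5,0.2,0,0,0,0]
    - [0,5,0.2,0,0,0,0]
    - [0,5,0.2,0,0,0,0]
    - [0,5,0.2,0,0,0,0]

```text
time: 11.1
tool_pos: [622.9, -23.0, 26.4]
tcp_rot: [-179.5, 0.2, 90.2]
ft_force: [-2.9, -4.9, 1.5]
finger_gap: -0.1
```

Request:
servo_tool:
  motion:
    - [0,5,0.2,0,0,0,0]
    - [0,5,0.2,0,0,0,0]

```text
time: 11.3
tool_pos: [622.8, -12.7, 26.4]
tcp_rot: [-179.5, 0.2, 90.2]
ft_force: [-2.5, -4.6, 1.2]
finger_gap: -0.2
```

```bash
python3 look.py w7
```

```text
11.3 [622.8 -12.7  26.4] [-179.48    0.24   90.17] [-2.49 -4.64  1.2 ]
spacer ((622.0137939453125, 21.2595272064209), (35.328304290771484, 44.549312591552734), 0.31086719036102295) [271 136] [362 245]
fix xy approx 41.61379394531252 48.6595272064209
```

View pics/w7.png

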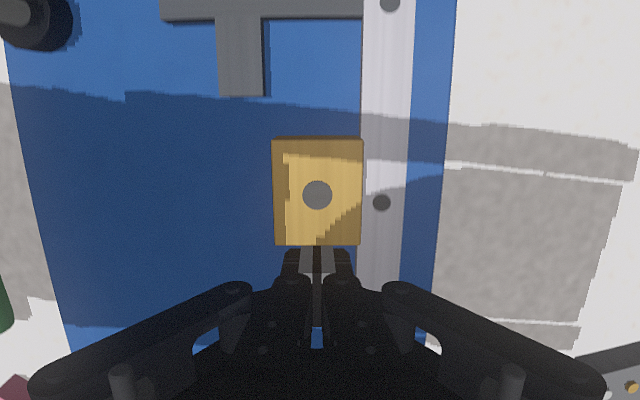

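The spacer is on the rail and square at (317,190) px. Its left edge, at column 271, clears the keeper's face at column 265. About 44 mm remain.

Request:
servo_tool:
  motion:
    - [0,5,0.1,0,0,0,0]
    - [0,5,0.1,0,0,0,0]
    - [0,5,0.1,0,0,0,0]
    - [0,5,0.1,0,0,0,0]
    - [0,5,0.1,0,0,0,0]
    - [0,5,0.1,0,0,0,0]
    - [0,4,0.1,0,0,0,0]

```text
time: 12.05
tool_pos: [622.8, 24.1, 26.3]
tcp_rot: [-179.4, 0.3, 90.2]
ft_force: [-3.1, -4.7, 1.2]
finger_gap: 0.0
```

Request:
servo_tool:
  motion:
    - [0,3,0.1,0,0,0,0]
    - [0,2,0.1,0,0,0,0]
    - [0,2,0.1,0,0,0,0]

```text
time: 12.35
tool_pos: [622.8, 31.9, 26.3]
tcp_rot: [-179.4, 0.3, 90.2]
ft_force: [-3.2, -3.8, 2.2]
finger_gap: 0.1
```

Request:
servo_tool:
  motion:
    - [0,1.5,0,0,0,0,0]
    - [0,1.5,0,0,0,0,0]

```text
time: 12.55
tool_pos: [622.8, 33.2, 26.4]
tcp_rot: [-179.4, 0.5, 90.2]
ft_force: [-3.3, -15.7, 2.3]
finger_gap: 0.1
```

Request:
servo_tool:
  motion:
    - [0,1.5,0,0,0,0,0]

```text
time: 12.65
tool_pos: [622.8, 33.1, 26.5]
tcp_rot: [-179.3, 0.7, 90.2]
ft_force: [-2.3, -10.4, 1.2]
finger_gap: 0.3
```

It stopped against the end stop: 15.7 N with no further travel. I'll back the fingers straight away.

Request:
servo_tool:
  motion:
    - [0,-3,-0.3,0,0,0,0]
    - [0,-6,0,-0.5,0,0,0]
    - [0,-12,0,-1,0,0,0]
    - [0,-20,0,-5,0,0,0]
    - [0,-15,0,-15,0,0,0]
    - [0,0,0,-20,0,0,0]
    - [0,0,0,-20,0,0,0]
    - [0,0,0,0,0,0,0]
    - [0,0,0,0,0,0,0]

```text
time: 13.55
tool_pos: [625.3, -26.3, 93.9]
tcp_rot: [-179.7, 0.4, 90.1]
ft_force: [-0.1, -0.1, 0.1]
finger_gap: -0.1
```

```bash
python3 look.py w8; python3 - <<'E'
from h import *
im=snapshot('top');cv2.imwrite('pics/top1.png',im);a=cv2.imread('pics/top0.png');C=cam('top')
o=big(mask(im,(10,100,80),(25,255,255)));print('top spacer',quad(C,o,40))
for n,lo,hi,box in(('screwdriver',(45,80,40),(75,255,255),(230,290,290,390)),('bottle',(0,120,40),(8,255,255),(150,210,230,275)),('knob',(0,0,0),(180,255,45),(205,230,286,312)),('collar',(0,0,0),(180,255,70),(180,203,443,467))):
    r=[]
    for k in(a,im):
        y0,y1,x0,x1=box;m=cv2.moments(mask(k[y0:y1,x0:x1],lo,hi),True);r.append((m['m00'],round(m['m10']/m['m00'],1),round(m['m01']/m['m00'],1)) if m['m00'] else 0)
    print(n,r)
E
```

```text
13.55 [625.3 -26.3  93.9] [-179.67    0.43   90.1 ] [-0.1  -0.06  0.13]
spacer ((621.840087890625, 65.98101806640625), (35.36478042602539, 43.092994689941406), 0.08180010318756104) [280  18] [345 100]
fix xy approx 41.44008789062502 93.38101806640626
top spacer ((722.1161499023438, -615.5245971679688), (0.0, 0.0), 0.0)
screwdriver [(480.0, 68.3, 27.9), 0]
bottle [(161.0, 19.7, 38.4), (165.0, 19.9, 38.4)]
knob [(100.0, 12.2, 12.9), 0]
collar [(259.0, 10.7, 11.4), (253.0, 5.0, 11.0)]
```

View pics/w8.png

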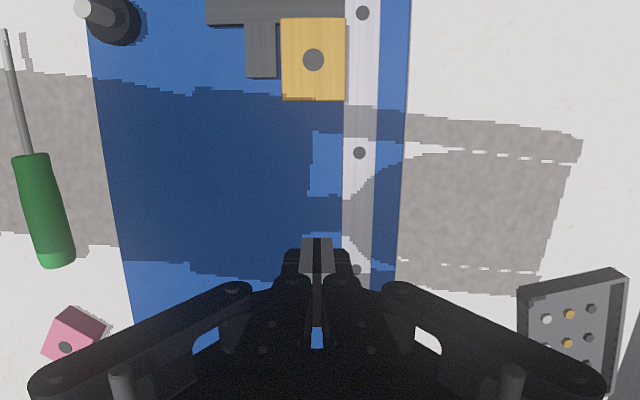

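```bash
python3 -c "
from bench import *
print(hand_in())"
```

```text
the job is handed in; nothing more can be done
None
```

I handed the job in at about 13.6 s, with the spacer seated in the corner pocket. I pushed it flat against the rail, well short of the pocket, and then slid it along the rail until it met the end stop. I used shut fingers throughout and never gripped or lifted it.

- **Rail contact:** the push force rose to 13 N with no further travel. A later picture put the spacer at fixture (42.4, -94.3) mm, parallel to the rail within about 0.4°.
- **Seating:** the push force rose to about 16 N and travel stopped. After I took the fingers away, the wrist picture put the spacer at about (41.9, 93.2) mm against the target (42, 93), with its turn within about 0.3° of the fixture's.
- **Fingers at the end:** they were about 74 mm above the plate and well back from the spacer, with the measured force near zero.
- **Bystanders:** nothing was touched that I could see.
  - The bottle was unmoved in the top camera.
  - The knob and screwdriver look undisturbed in the last wrist picture.
  - **Failed check:** the final top-camera check gave nothing for the spacer, knob and screwdriver, and only a partial, shifted reading for the collar, probably because the arm was in the way. That leaves the collar without a final check, though the fingers never left the plate on its side.

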